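# Fetch the garlic from behind the spices

## Robot

A 7-joint arm with a two-finger parallel gripper is mounted at the origin on a cart in front of the work surface, level with it; the furniture and walls round the work are solid. World frame = base frame: x ahead of the robot, y to its left, z up, the work surface at z = 0. Lengths are in m, angles in rad, forces in N, time in s.
With the tool pointing down it reaches from about 0.425 to 0.825 m from the base axis. Payload 3.6 kg.
Tool frame: the origin (TCP) lies on the mounting face of the last link; the fingertips stand 186 mm ahead of it and the grasp point (between the pads) lies 167 mm ahead of it; z points along the fingers, y is the line along which they close (so a half turn about z gives the same grasp; the last joint's range is limited). The gripper opens to 93 mm and grips with 3 to 60 N. Pads are 15 mm wide; open, the fingers measure 128 mm over their backs; the gripper's body (75 mm by 188 mm) begins 65 mm behind the grasp point.
Start: joints at [1.181, 0.615, -0.013, 1.423, 0.008, 1.103, -0.04], TCP at [0.231, -0.607, 0.405] pointing down, gripper open.
Joint ranges: [-3.12, 3.12], [-0.3, 2.06], [-1.34, 1.32], [0.26, 2.42], [-1.36, 4.5], [0.01, 1.98], [-2.84, 2.84]. Speed limits (rad/s): [2.79, 2.79, 3.14, 3.14, 3.14, 3.14, 3.14].

## Interface

Orientations are given as a rotation vector (axis times angle).
In Python, from rig import env gives the robot as it stands.
- The arm moves only by the tool servo_tool, never from a script. Its argument "commands" is a list of rows, each a list of 3 entries, a list of its own where there are three numbers: the shift along the tool's x, y, z in mm, then the turn, a rotation vector about the tool's x, y, z in degrees, then the gripper command: -1 is fully open, 1 is shut, values between are in proportion. In form: [[[tx, ty, tz], [rx, ry, rz], jaw], ...]. A call has exactly 10 rows; each row is the pose to reach, as a shift and turn from the pose commanded when the call began, along the tool's axes at that moment; what a row does not reach only later rows make up. A row lasts 1/12 s, in which the tool goes at most 41.7 mm and 7.16 degrees, less where a joint would pass 70% of its speed; a pose out of reach is approached as far as the arm can. A call with a gripper value outside its range is refused whole. The fingers move at their own pace and stop on an object; "squeeze" is the grip in N (left out, the last holds). Time passes only in rows, so rows that repeat a pose let the fingers close, or fill a call up. It gives the time, the measured TCP pose, the force, the opening and the grip force at its end, in the units of the state.
- env.state(): the state, without advancing time (a new reading comes with each control period).
- env.read_camera(name): name is "scene" or "top"; returns the picture (400x640x3 uint8, red, green, blue); there is no depth.
- env.calibration(name): a dict with "fx", "fy", "cx", "cy" (pixels), "eye" and "attitude" of the camera in the world. Camera axes: x right, y down, z forward; pixel columns grow to the right and rows downward; lengths in m; the calibration is good to about 2 mm. A picture is of the moment at which its call begins. calibration takes no time and is no camera call.
- env.sign_off(): hands the job in; it is judged then, once.
The state is a dict: "time_s": time; "q": joint angles; "qd": joint speeds; "joint_efforts": joint torques, N m; "eef_pos": TCP position; "tool_rot": TCP orientation; "wrist_force": force on the tool from outside, world axes, zero at the start; "moment": the same for the moment, N m; "width": finger opening in m; "gripper_force": force on a finger pad.
Only numpy, scipy, OpenCV 4.12 (cv2) and the standard library are available. Lean on these libraries where they do the work, as an engineer would, in place of code of your own. Each camera call takes 0.05 s, during which the arm holds its last target. There are 200 camera calls.

## Task

The garlic is at the back of the wooden spice caddy, behind the pepper mill and two spice jars: move those three over to the steel tray so that all three stand in it, then lift the garlic out and set it down on the chopping board that has the peeler on it. After that put the mill and the two jars back upright in the caddy, each in the same front bay that it came from; do not tip them over, and leave the tea light and the peeler where they lie.

Things in the scene. Friction and masses are not known exactly. Their poses are not given: they have to be found in the camera images.
- mill: Wooden pepper mill, upright in the caddy, 58 mm across at the foot, 170 mm tall; its round head (48 mm across) spans 123 to 159 mm above the foot and is well gripped 140 mm up; the head does not turn. 0.13 to 0.25 kg. Origin: centre of its underside, z up.
- dark_jar: Round glass spice jar in the caddy with a dark brown cap and a reddish-brown label, 41 mm across, 105 mm tall; the cap, also 41 mm across, is the top 20 mm. 0.08 to 0.15 kg. Origin: centre of its underside, z up.
- white_jar: Round spice jar in the caddy with a white cap and a blue label, 47 mm across, 108 mm tall; the cap, 46 mm across, is the top 20 mm. 0.08 to 0.15 kg. Origin: centre of its underside, z up.
- garlic: Whole garlic bulb standing root end down in the caddy's rear trough, about 53 mm across, 53 mm tall with its stem; widest about 20 mm up. 20 to 45 g. It may topple a little onto its rounded side when let go, which does no harm. Origin: centre of its underside, z up.
- caddy: Low open caddy of light wood, fixed, 144 (x) by 244 (y) mm; 6 mm floor, walls 4 mm thick, 24 mm high. Origin: centre of its underside; x points to its back, away from the robot. In front 3 bays, 74 (x) by 76 (y) mm inside, centred at x -31, y +80, 0, -80 mm; behind them a trough 58 (x) by 236 (y) mm, centred at x +39, y 0. Mill and jars start one in each bay, in any order.
- tray: Low open steel tray, fixed, empty at the start: 170 mm (x) by 230 mm (y), 4 mm walls 18 mm high; floor about 4 mm above the worktop. Origin: centre of its underside.
- board: Wooden chopping board with the peeler on it, fixed, 210 mm (its x) by 300 mm (its y), 21 mm thick; it lies with its long side pointing away from the robot. Origin: centre of its underside.
- tea_light: Tea light, 38 mm across, 15 mm tall, in the caddy's trough near its -y end; to be left alone. Origin: centre of its underside.
- peeler: Peeler with a yellow handle, 170 by 25 by 18 mm, lying on the chopping board along its long edge, on the board's +x half; to be left alone. Origin: centre of its underside, its x along it.
Mind the look-alikes: they are no part of the job. What is shaped like the white_jar but pink is not meant.

How it is judged:
By the outcome, as a careful person would: the job done as asked, in the order asked, and still so for the second after the job is handed in, with the robot touching nothing.
It also fails if it takes over 144 s, if anything falls off the work surface, if the arm or the gripper's body presses on something with over 40 N, if the wrist force passes 120 N, or if a joint passes its speed limit or range.

## Working session

There is one attempt and no reset: what is moved stays moved. The work goes in short steps, Python scripts to look and compute and a tool call to move; the robot and the scene stay as the last step left them, time stands still between calls to the robot, and variables do not carry over. Pictures are saved under pics/ and viewed, at most 14 in all, crops included, and the job is handed in when it is done.

Besides the shell and the picture viewer there is one more tool, called after ">>>" in YAML: its name, and indented under it one key for each argument. servo_tool: Moves the arm, as the interface text tells. Its arguments: {"type":"object","properties":{"commands":{"type":"array","items":{"type":"array"}},"squeeze":{"type":"number"}},"required":["commands"]}

```bash
ls; mkdir -p pics; python3 - <<'E'
from rig import env
import cv2
for n in("scene","top"):
    im=env.read_camera(n); cv2.imwrite(f"pics/{n}0.png",im[:,:,::-1]); print(n,env.calibration(n))
print(env.state())
E
```

```text
pics
scene {'fx': 385.6395543727425, 'fy': 385.6395543727425, 'cx': 320.327885130299, 'cy': 198.08658219094133, 'eye': array([-0.22125222,  0.40842449,  0.50767224]), 'attitude': array([-1.18355624,  2.01079825, -1.163987  ])}
top {'fx': 519.9483838318932, 'fy': 519.9483838318932, 'cx': 318.9708392953261, 'cy': 192.97871637807376, 'eye': array([0.28205091, 0.05862536, 1.34937077]), 'attitude': array([-2.14033038,  2.14820849, -0.18551508])}
{'time_s': 0.1, 'q': array([ 1.18051285,  0.61581564, -0.01258419,  1.42474789,  0.00810541,
        1.10343454, -0.04040996]), 'qd': array([-0.0001179 ,  0.00010852, -0.00054427, -0.00371832, -0.00120841,
        0.00054633,  0.00015375]), 'joint_efforts': array([ 6.61725280e-04, -4.60043979e+01,  2.09518061e-01, -1.66246337e+01,
       -6.13026763e-02,  1.69590418e-02,  1.09493726e-04]), 'eef_pos': array([ 0.23117573, -0.60718887,  0.40369802]), 'tool_rot': array([-3.08748976e+00, -5.67915730e-01,  7.51764146e-04]), 'wrist_force': array([-0.49222179,  0.39790173,  0.27818121]), 'moment': array([-0.00775821, -0.01292551, -0.00064197]), 'gripper_force': 0.0, 'width': 0.09268912385600159}
```

View pics/scene0.png

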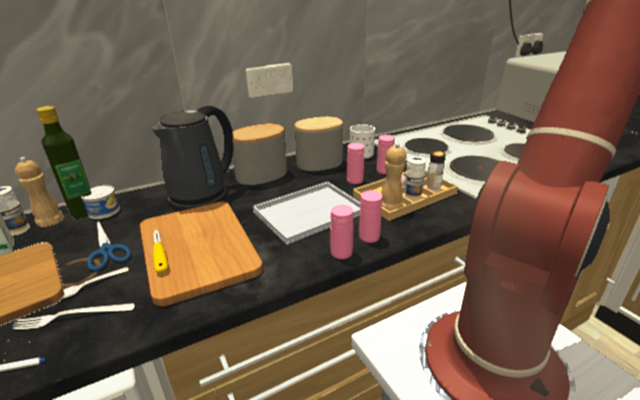

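View pics/top0.png

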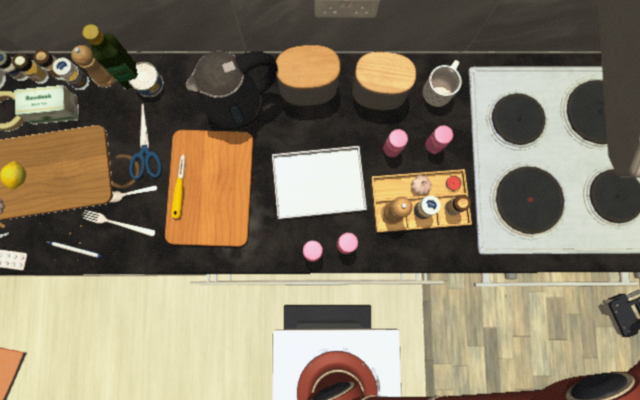

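Both views show the job area. In the top picture the caddy is at columns 372–471, rows 170–233. The mill (399,207), white jar (430,206) and dark jar (461,204) are in front, with the garlic (421,185) and tea light (454,183) behind. The tray is at (320,182) and the board at (208,188) with the peeler at (178,188). There are four pink look-alikes. Next I'll measure.

```bash
cat > h.py <<'E'
from rig import env
import cv2, numpy as np
from scipy.spatial.transform import Rotation as R
def ray(n,u,v,z):
    c=env.calibration(n); d=R.from_rotvec(c["attitude"]).apply([(u-c["cx"])/c["fx"],(v-c["cy"])/c["fy"],1])
    return c["eye"]+d*(z-c["eye"][2])/d[2]
def proj(n,p):
    c=env.calibration(n); q=R.from_rotvec(c["attitude"]).inv().apply(np.array(p)-c["eye"])
    return c["fx"]*q[0]/q[2]+c["cx"], c["fy"]*q[1]/q[2]+c["cy"]
def crop(n,x0,y0,x1,y1,name,k=6):
    im=env.read_camera(n)[y0:y1,x0:x1,::-1]; cv2.imwrite(f"pics/{name}.png",cv2.resize(im,None,fx=k,fy=k,interpolation=cv2.INTER_CUBIC))
    return im
E
python3 - <<'E'
from h import *
crop("top",365,125,480,240,"cad",5)
crop("scene",340,125,470,225,"scad",6)
im=env.read_camera("top"); hsv=cv2.cvtColor(im,cv2.COLOR_RGB2HSV)
def big(m,x0,y0,x1,y1):
    mm=np.zeros_like(m); mm[y0:y1,x0:x1]=m[y0:y1,x0:x1]
    cs,_=cv2.findContours(mm,cv2.RETR_EXTERNAL,cv2.CHAIN_APPROX_NONE); return max(cs,key=cv2.contourArea)
def rect(c,z):
    p=np.array([ray("top",*q[0],z)[:2] for q in c],np.float32); print(np.round(cv2.boxPoints(cv2.minAreaRect(p)),3).tolist(), cv2.minAreaRect(p))
rect(big(cv2.inRange(hsv,(0,0,150),(180,60,255)),262,140,370,225),.018)
rect(big(cv2.inRange(hsv,(5,90,60),(25,255,255)),155,120,260,255),.021)
rect(big(cv2.inRange(hsv,(5,40,70),(30,255,255)),365,165,480,240),.024)
c=big(cv2.inRange(hsv,(22,150,100),(35,255,255)),155,140,200,230); print("peeler handle"); rect(c,.035)
for n,w in(("a",(385,120,415,165)),("b",(425,115,460,160)),("c",(300,235,328,268)),("d",(335,228,365,260))):
    c=big(cv2.inRange(hsv,(150,60,80),(180,255,255)),*w); print(n,cv2.boundingRect(c))
E
```

```text
[[0.4300000071525574, 0.14800000190734863], [0.453000009059906, -0.0820000022649765], [0.6230000257492065, -0.06499999761581421], [0.6010000109672546, 0.16500000655651093]] ((0.5268735885620117, 0.04153359681367874), (0.17111541330814362, 0.23094458878040314), 5.64586067199707)
[[0.3569999933242798, 0.22200000286102295], [0.6620000004768372, 0.21199999749660492], [0.6700000166893005, 0.4269999861717224], [0.36500000953674316, 0.43799999356269836]] ((0.513596773147583, 0.324847012758255), (0.21578840911388397, 0.3051542043685913), 87.98587036132812)
[[0.3919999897480011, -0.10300000011920929], [0.41200000047683716, -0.35499998927116394], [0.5609999895095825, -0.34299999475479126], [0.5419999957084656, -0.09200000017881393]] ((0.47683364152908325, -0.22317831218242645), (0.15007753670215607, 0.25243252515792847), 4.411513328552246)
peeler handle
[[0.4320000112056732, 0.39500001072883606], [0.5329999923706055, 0.38999998569488525], [0.5339999794960022, 0.41100001335144043], [0.43299999833106995, 0.41600000858306885]] ((0.4831341505050659, 0.4030868113040924), (0.02093239687383175, 0.10094071179628372), 87.00920104980469)
a (385, 129, 23, 28)
b (425, 125, 29, 29)
c (302, 240, 21, 22)
d (337, 232, 22, 22)
```

View pics/cad.png

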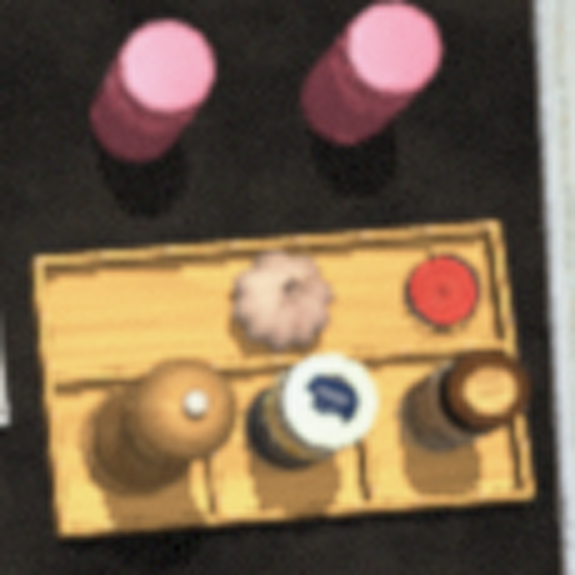

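View pics/scad.png

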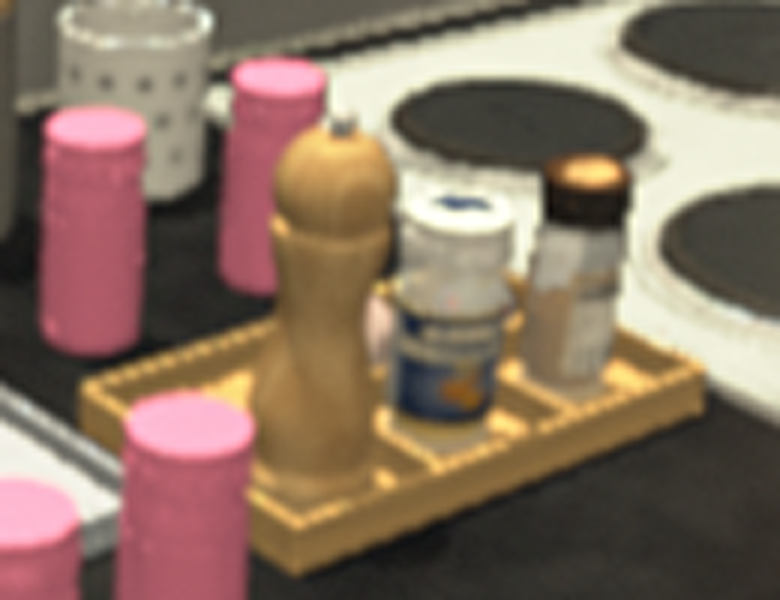

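The crops show the mill head (~(182,411) in the crop), the white cap (329,401), the dark cap (486,391), the garlic (283,302) and the caddy corners. The pink jars stand just behind the caddy. I'll convert these to world coordinates.

```bash
python3 - <<'E'
from h import *
P={}
for n,u,v,z in [("mill",182,411,.147),("knob",196,403,.172),("white",329,401,.114),("dark",486,391,.111),("garlic",283,302,.026),("tea",444,290,.02),("pa",168,65,.108),("pb",395,46,.108)]:
    P[n]=ray("top",365+u/5,125+v/5,z); print(n,P[n].round(4))
for n,u,v in(("pc",312.5,250.5),("pd",347.5,242.5)): print(n,ray("top",u,v,.108).round(3))
cs=np.array([ray("top",365+u/5,125+v/5,.024)[:2] for u,v in((35,257),(497,222),(533,493),(60,535))])
print(cs.round(4)); c=cs.mean(0); yax=(cs[0]+cs[3]-cs[1]-cs[2]); L=np.linalg.norm(yax)/2; yax/=2*L; xax=np.array([yax[1],-yax[0]])
print("caddy",c.round(4),L,"yaw",np.degrees(np.arctan2(xax[1],xax[0])),np.linalg.norm(cs[0]+cs[1]-cs[2]-cs[3])/2)
for n in P: print(n,((P[n][:2]-c)@xax).round(4),((P[n][:2]-c)@yax).round(4))
for y in(.08,0,-.08): print("bay",(c-.031*xax+y*yax).round(4))
for n in("mill","white","dark"): print(n,"in scene crop",((np.array(proj("scene",P[n]))-[340,125])*6).round())
st=env.state(); print(R.from_rotvec(st["tool_rot"]).as_matrix().round(3))
E
```

```text
mill [ 0.4413 -0.1501  0.147 ]
knob [ 0.4417 -0.1523  0.172 ]
white [ 0.4503 -0.2269  0.114 ]
dark [ 0.4554 -0.3037  0.111 ]
garlic [ 0.5142 -0.2253  0.026 ]
tea [ 0.5213 -0.311   0.02  ]
pa [ 0.6185 -0.1551  0.108 ]
pb [ 0.6281 -0.2678  0.108 ]
pc [0.343 0.058 0.108]
pd [ 0.362 -0.026  0.108]
[[ 0.5386 -0.0973]
 [ 0.5566 -0.3393]
 [ 0.4146 -0.3508]
 [ 0.3939 -0.1071]]
caddy [ 0.4759 -0.2236] 0.24361186045166552 yaw 4.564176264241255 0.14372125357779986
mill -0.0286 0.076
knob -0.0285 0.0738
white -0.0258 -0.0012
dark -0.0269 -0.0782
garlic 0.038 -0.0047
tea 0.0383 -0.0907
pa 0.1476 0.0569
pb 0.1481 -0.0562
bay [ 0.4387 -0.1464]
bay [ 0.445  -0.2261]
bay [ 0.4514 -0.3059]
mill in scene crop [337. 176.]
white in scene crop [463. 205.]
dark in scene crop [592. 171.]
[[ 0.935  0.356 -0.   ]
 [ 0.356 -0.935  0.001]
 [ 0.    -0.001 -1.   ]]
```

```bash
cat >> h.py <<'E'
def go(g,ydeg):
    "shift (mm) and turn (deg) that bring the grasp point to g with the closing line at azimuth ydeg, tool down"
    s=env.state(); r=R.from_rotvec(s["tool_rot"]); a=np.radians(ydeg)
    y=np.array([np.cos(a),np.sin(a),0]); z=np.array([0,0,-1.]); T=R.from_matrix(np.column_stack([np.cross(y,z),y,z]))
    p=np.array(g)+[0,0,.167]
    print(round(s["time_s"],2),"shift",(r.inv().apply(p-s["eef_pos"])*1e3).round(1),"turn",np.degrees((r.inv()*T).as_rotvec()).round(1),"width",round(s["width"],4),"F",s["wrist_force"].round(1))
E
python3 -c "
from h import *
go((.4413,-.151,.245),4.6)"
```

```text
0.25 shift [ 358.7 -351.7   -7.4] turn [ -0.1  -0.  -73.8] width 0.0928 F [ 0.  -0.8  0.6]
```

>>> servo_tool:
  commands:
    - [[359, -352, -7], [0, 0, -73.8], -1]
    - [[359, -352, -7], [0, 0, -73.8], -1]
    - [[359, -352, -7], [0, 0, -73.8], -1]
    - [[359, -352, -7], [0, 0, -73.8], -1]
    - [[359, -352, -7], [0, 0, -73.8], -1]
    - [[359, -352, -7], [0, 0, -73.8], -1]
    - [[359, -352, -7], [0, 0, -73.8], -1]
    - [[359, -352, -7], [0, 0, -73.8], -1]
    - [[359, -352, -7], [0, 0, -73.8], -1]
    - [[359, -352, -7], [0, 0, -73.8], -1]

```text
time_s: 1.08
eef_pos: [0.4058, -0.2271, 0.4109]
tool_rot: [2.166, 2.274, -0.0]
wrist_force: [0.7, 0.2, 0.7]
width: 0.0928
gripper_force: 0.0
```

```bash
python3 -c "
from h import *
go((.4413,-.151,.245),4.6)"
```

```text
1.08 shift [74.3 39.1 -1.1] turn [ 0.   0.  -1.8] width 0.0928 F [0.7 0.2 0.7]
```

>>> servo_tool:
  commands:
    - [[37, 20, 0], [0, 0, -1.8], -1]
    - [[74, 39, 0], [0, 0, -1.8], -1]
    - [[74, 39, 0], [0, 0, -1.8], -1]
    - [[74, 39, 20], [0, 0, -1.8], -1]
    - [[74, 39, 45], [0, 0, -1.8], -1]
    - [[74, 39, 70], [0, 0, -1.8], -1]
    - [[74, 39, 90], [0, 0, -1.8], -1]
    - [[74, 39, 98], [0, 0, -1.8], -1]
    - [[74, 39, 98], [0, 0, -1.8], -1]
    - [[74, 39, 98], [0, 0, -1.8], -1]

```text
time_s: 1.92
eef_pos: [0.4416, -0.1535, 0.3129]
tool_rot: [2.137, 2.302, 0.0]
wrist_force: [0.5, -0.3, -0.1]
width: 0.0932
gripper_force: 0.0
```

```bash
python3 - <<'E'
from h import *
go((.4413,-.151,.146),4.6)
crop("scene",340,75,470,225,"c2",4)
E
```

```text
1.92 shift [ 2.5 -0.1 -0.1] turn [ 0.  -0.  -0.3] width 0.0932 F [ 0.5 -0.3 -0.1]
```

View pics/c2.png

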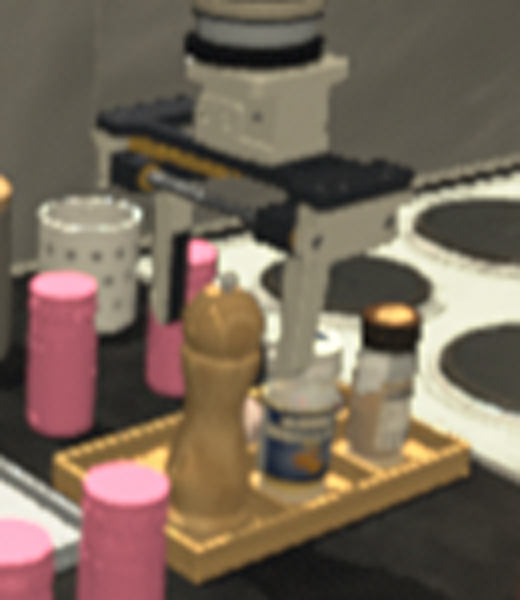

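The mill's head (~(222,330) in the crop) sits between the fingertips (165,310) and (295,370). Closing now.

>>> servo_tool:
  commands:
    - [[2, 0, 0], [0, 0, 0], -1]
    - [[2, 0, 0], [0, 0, 0], 1]
    - [[2, 0, 0], [0, 0, 0], 1]
    - [[2, 0, 0], [0, 0, 0], 1]
    - [[2, 0, 0], [0, 0, 0], 1]
    - [[2, 0, 0], [0, 0, 0], 1]
    - [[2, 0, 0], [0, 0, 0], 1]
    - [[2, 0, 0], [0, 0, 0], 1]
    - [[2, 0, 0], [0, 0, 0], 1]
    - [[2, 0, 0], [0, 0, 0], 1]
  squeeze: 25

```text
time_s: 2.8
eef_pos: [0.4413, -0.1514, 0.3126]
tool_rot: [2.137, 2.303, 0.0]
wrist_force: [1.3, -0.4, -0.5]
width: 0.0479
gripper_force: 25.0
```

>>> servo_tool:
  commands:
    - [[0, 0, -15], [0, 0, 0], 1]
    - [[0, 0, -40], [0, 0, 0], 1]
    - [[10, 4, -60], [0, 0, 0], 1]
    - [[35, 14, -65], [0, 0, 0], 1]
    - [[70, 27, -65], [0, 0, 0], 1]
    - [[107, 41, -65], [0, 0, 0], 1]
    - [[144, 56, -65], [0, 0, 0], 1]
    - [[180, 70, -65], [0, 0, 0], 1]
    - [[212, 82, -65], [0, 0, 0], 1]
    - [[235, 91, -65], [0, 0, 0], 1]

```text
time_s: 3.63
eef_pos: [0.5143, 0.0935, 0.3773]
tool_rot: [-2.132, -2.305, -0.002]
wrist_force: [0.3, 0.8, -1.9]
width: 0.0477
gripper_force: 25.0
```

```bash
python3 - <<'E'
from h import *
go((.520,.113,.146),4.6)
E
```

```text
3.63 shift [18.8  7.2 64.3] turn [-0.  -0.1 -0.1] width 0.0477 F [ 0.3  0.8 -1.9]
```

>>> servo_tool:
  commands:
    - [[12, 5, 0], [0, 0, 0], 1]
    - [[19, 7, 10], [0, 0, 0], 1]
    - [[19, 7, 30], [0, 0, 0], 1]
    - [[19, 7, 50], [0, 0, 0], 1]
    - [[19, 7, 60], [0, 0, 0], 1]
    - [[19, 7, 63], [0, 0, 0], 1]
    - [[19, 7, 65], [0, 0, 0], 1]
    - [[19, 7, 66], [0, 0, 0], 1]
    - [[19, 7, 66.5], [0, 0, 0], 1]
    - [[19, 7, 66.5], [0, 0, 0], 1]

```text
time_s: 4.47
eef_pos: [0.5203, 0.1091, 0.3119]
tool_rot: [2.137, 2.301, 0.002]
wrist_force: [0.7, -0.1, -1.3]
width: 0.0473
gripper_force: 25.0
```

>>> servo_tool:
  commands:
    - [[0, 0, 0.5], [0, 0, 0], 1]
    - [[0, 0, 1], [0, 0, 0], 1]
    - [[0, 0, 1.5], [0, 0, 0], 1]
    - [[0, 0, 1.5], [0, 0, 0], 1]
    - [[0, 0, 1.5], [0, 0, 0], 0]
    - [[0, 0, 1.5], [0, 0, 0], -1]
    - [[0, 0, 1.5], [0, 0, 0], -1]
    - [[0, 0, 1.5], [0, 0, 0], -1]
    - [[0, 0, 1.5], [0, 0, 0], -1]
    - [[0, 0, 1.5], [0, 0, 0], -1]

```text
time_s: 5.3
eef_pos: [0.5199, 0.1093, 0.3094]
tool_rot: [-2.137, -2.302, 0.0]
wrist_force: [0.1, 0.1, 0.0]
width: 0.076
gripper_force: 0.0
```

```bash
python3 - <<'E'
from h import *
go((.4503,-.2269,.21),4.6)
E
```

```text
5.3 shift [-330.   -94.5  -67.6] turn [-0.  -0.  -0.3] width 0.076 F [0.1 0.1 0. ]
```

>>> servo_tool:
  commands:
    - [[0, 0, -25], [0, 0, 0], -1]
    - [[0, 0, -60], [0, 0, 0], -1]
    - [[0, 0, -75], [0, 0, 0], -1]
    - [[-20, -6, -75], [0, 0, 0], -1]
    - [[-60, -17, -75], [0, 0, 0], -1]
    - [[-98, -28, -75], [0, 0, 0], -1]
    - [[-137, -39, -75], [0, 0, 0], -1]
    - [[-176, -50, -75], [0, 0, 0], -1]
    - [[-215, -61, -75], [0, 0, 0], -1]
    - [[-254, -72, -75], [0, 0, 0], -1]

```text
time_s: 6.13
eef_pos: [0.4663, -0.1512, 0.3846]
tool_rot: [2.137, 2.303, 0.0]
wrist_force: [0.5, 0.3, -0.2]
width: 0.093
gripper_force: 0.0
```

```bash
python3 - <<'E'
from h import *
go((.4503,-.2269,.101),4.6)
im=env.read_camera("top"); cv2.imwrite("pics/t3.png",im[90:290,150:490,::-1])
E
```

```text
6.13 shift [-74.3 -21.6 116.6] turn [ 0.  -0.  -0.3] width 0.093 F [ 0.5  0.3 -0.2]
```

View pics/t3.png

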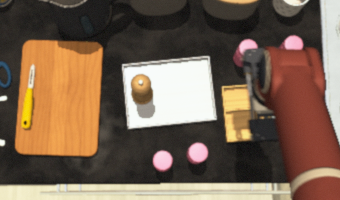

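The mill stands upright in the tray at crop (143,87). Now the white jar.

>>> servo_tool:
  commands:
    - [[-37, -11, 0], [0, 0, 0], -1]
    - [[-72, -21, 0], [0, 0, 0], -1]
    - [[-74, -22, 0], [0, 0, 0], -1]
    - [[-74, -22, 10], [0, 0, 0], -1]
    - [[-74, -22, 35], [0, 0, 0], -1]
    - [[-74, -22, 65], [0, 0, 0], -1]
    - [[-74, -22, 95], [0, 0, 0], -1]
    - [[-74, -22, 112], [0, 0, 0], -1]
    - [[-74, -22, 117], [0, 0, 0], -1]
    - [[-74, -22, 117], [0, 0, 0], -1]

```text
time_s: 7.02
eef_pos: [0.4507, -0.223, 0.266]
tool_rot: [-2.131, -2.303, 0.0]
wrist_force: [0.1, 0.5, -0.5]
width: 0.0929
gripper_force: 0.0
```

>>> servo_tool:
  commands:
    - [[0, 0, 0], [0, 0, 0], -1]
    - [[0, 0, 0], [0, 0, 0], 1]
    - [[0, 0, 0], [0, 0, 0], 1]
    - [[0, 0, 0], [0, 0, 0], 1]
    - [[0, 0, 0], [0, 0, 0], 1]
    - [[0, 0, 0], [0, 0, 0], 1]
    - [[0, 0, 0], [0, 0, 0], 1]
    - [[0, 0, 0], [0, 0, 0], 1]
    - [[0, 0, 0], [0, 0, 0], 1]
    - [[0, 0, 0], [0, 0, 0], 1]
  squeeze: 25

```text
time_s: 7.85
eef_pos: [0.4506, -0.2249, 0.2676]
tool_rot: [-2.137, -2.302, -0.0]
wrist_force: [0.4, -0.0, -0.2]
width: 0.0454
gripper_force: 25.0
```

```bash
python3 - <<'E'
from h import *
go((.527,.0415,.101),4.6)
E
```

```text
7.85 shift [260.   95.9  -0.4] turn [-0.  -0.  -0.3] width 0.0454 F [ 0.4 -0.  -0.2]
```

>>> servo_tool:
  commands:
    - [[0, 0, -15], [0, 0, 0], 1]
    - [[0, 0, -40], [0, 0, 0], 1]
    - [[10, 4, -60], [0, 0, 0], 1]
    - [[35, 13, -65], [0, 0, 0], 1]
    - [[71, 26, -65], [0, 0, 0], 1]
    - [[108, 40, -65], [0, 0, 0], 1]
    - [[145, 53, -65], [0, 0, 0], 1]
    - [[182, 67, -65], [0, 0, 0], 1]
    - [[214, 79, -65], [0, 0, 0], 1]
    - [[240, 88, -65], [0, 0, 0], 1]

```text
time_s: 8.68
eef_pos: [0.5208, 0.0244, 0.3325]
tool_rot: [-2.133, -2.305, -0.002]
wrist_force: [0.1, 0.9, -0.7]
width: 0.0455
gripper_force: 25.0
```

```bash
python3 - <<'E'
from h import *
go((.527,.0415,.099),4.6)
E
```

```text
8.68 shift [16.5  7.5 66.6] turn [ 0.  -0.1 -0.2] width 0.0455 F [ 0.1  0.9 -0.7]
```

>>> servo_tool:
  commands:
    - [[12, 5, 0], [0, 0, 0], 1]
    - [[17, 8, 10], [0, 0, 0], 1]
    - [[17, 8, 30], [0, 0, 0], 1]
    - [[17, 8, 50], [0, 0, 0], 1]
    - [[17, 8, 60], [0, 0, 0], 1]
    - [[17, 8, 64], [0, 0, 0], 1]
    - [[17, 8, 66], [0, 0, 0], 1]
    - [[17, 8, 67], [0, 0, 0], 1]
    - [[17, 8, 67.5], [0, 0, 0], 1]
    - [[17, 8, 67.5], [0, 0, 0], 1]

```text
time_s: 9.52
eef_pos: [0.5276, 0.0384, 0.2658]
tool_rot: [2.137, 2.301, 0.002]
wrist_force: [-0.5, 0.2, -0.4]
width: 0.0453
gripper_force: 25.0
```

>>> servo_tool:
  commands:
    - [[0, 0, 0], [0, 0, 0], 1]
    - [[0, 0, 0.5], [0, 0, 0], 1]
    - [[0, 0, 0.5], [0, 0, 0], 1]
    - [[0, 0, 0.5], [0, 0, 0], 0]
    - [[0, 0, 0.5], [0, 0, 0], -1]
    - [[0, 0, 0.5], [0, 0, 0], -1]
    - [[0, 0, 0.5], [0, 0, 0], -1]
    - [[0, 0, 0.5], [0, 0, 0], -1]
    - [[0, 0, 0.5], [0, 0, 0], -1]
    - [[0, 0, -10], [0, 0, 0], -1]

```text
time_s: 10.35
eef_pos: [0.5265, 0.0384, 0.2738]
tool_rot: [-2.135, -2.301, 0.005]
wrist_force: [-0.4, 0.1, -0.4]
width: 0.0819
gripper_force: 0.0
```

```bash
python3 - <<'E'
from h import *
go((.4554,-.3037,.101),4.6)
E
```

```text
10.35 shift [-335.8  -96.4    6.2] turn [-0.2  0.  -0.3] width 0.0819 F [-0.4  0.1 -0.4]
```

>>> servo_tool:
  commands:
    - [[0, 0, -25], [0, 0, 0], -1]
    - [[0, 0, -55], [0, 0, 0], -1]
    - [[-10, -3, -65], [0, 0, 0], -1]
    - [[-45, -13, -70], [0, 0, 0], -1]
    - [[-84, -24, -70], [0, 0, 0], -1]
    - [[-123, -35, -70], [0, 0, 0], -1]
    - [[-162, -46, -70], [0, 0, 0], -1]
    - [[-201, -58, -70], [0, 0, 0], -1]
    - [[-240, -69, -70], [0, 0, 0], -1]
    - [[-279, -80, -70], [0, 0, 0], -1]

```text
time_s: 11.18
eef_pos: [0.4674, -0.2474, 0.3461]
tool_rot: [2.136, 2.302, 0.001]
wrist_force: [0.7, 0.0, 0.6]
width: 0.093
gripper_force: 0.0
```

```bash
python3 - <<'E'
from h import *
go((.4554,-.3037,.101),4.6)
E
```

```text
11.18 shift [-55.2 -16.3  78.1] turn [ 0.1  0.  -0.3] width 0.093 F [0.7 0.  0.6]
```

>>> servo_tool:
  commands:
    - [[-35, -10, 0], [0, 0, 0], -1]
    - [[-55, -16, 0], [0, 0, 0], -1]
    - [[-55, -16, 0], [0, 0, 0], -1]
    - [[-55, -16, 10], [0, 0, 0], -1]
    - [[-55, -16, 35], [0, 0, 0], -1]
    - [[-55, -16, 60], [0, 0, 0], -1]
    - [[-55, -16, 74], [0, 0, 0], -1]
    - [[-55, -16, 78], [0, 0, 0], -1]
    - [[-55, -16, 78], [0, 0, 0], -1]
    - [[-55, -16, 78], [0, 0, 0], -1]

```text
time_s: 12.02
eef_pos: [0.4572, -0.3005, 0.2676]
tool_rot: [2.134, 2.305, 0.002]
wrist_force: [0.2, 0.8, -0.3]
width: 0.0931
gripper_force: 0.0
```

>>> servo_tool:
  commands:
    - [[0, 0, 0], [0, 0, 0], -1]
    - [[0, 0, 0], [0, 0, 0], 1]
    - [[0, 0, 0], [0, 0, 0], 1]
    - [[0, 0, 0], [0, 0, 0], 1]
    - [[0, 0, 0], [0, 0, 0], 1]
    - [[0, 0, 0], [0, 0, 0], 1]
    - [[0, 0, 0], [0, 0, 0], 1]
    - [[0, 0, 0], [0, 0, 0], 1]
    - [[0, 0, 0], [0, 0, 0], 1]
    - [[0, 0, 0], [0, 0, 0], 1]
  squeeze: 25

```text
time_s: 12.85
eef_pos: [0.4564, -0.3017, 0.267]
tool_rot: [2.137, 2.303, 0.0]
wrist_force: [-0.4, -0.3, -0.1]
width: 0.0401
gripper_force: 25.0
```

```bash
python3 - <<'E'
from h import *
go((.534,-.030,.099),4.6)
E
```

```text
12.85 shift [265.1  97.6   1.1] turn [ 0.  -0.  -0.3] width 0.0401 F [-0.4 -0.3 -0.1]
```

>>> servo_tool:
  commands:
    - [[0, 0, -15], [0, 0, 0], 1]
    - [[0, 0, -45], [0, 0, 0], 1]
    - [[0, 0, -75], [0, 0, 0], 1]
    - [[20, 6, -85], [0, 0, 0], 1]
    - [[55, 20, -85], [0, 0, 0], 1]
    - [[92, 34, -85], [0, 0, 0], 1]
    - [[129, 48, -85], [0, 0, 0], 1]
    - [[166, 61, -85], [0, 0, 0], 1]
    - [[203, 75, -85], [0, 0, 0], 1]
    - [[235, 87, -85], [0, 0, 0], 1]

```text
time_s: 13.68
eef_pos: [0.5258, -0.0579, 0.352]
tool_rot: [-2.135, -2.304, -0.001]
wrist_force: [0.0, -0.8, -0.8]
width: 0.0408
gripper_force: 25.0
```

```bash
python3 - <<'E'
from h import *
go((.534,-.030,.099),4.6)
E
```

```text
13.68 shift [27.1 10.4 86. ] turn [-0.  -0.1 -0.2] width 0.0408 F [ 0.  -0.8 -0.8]
```

>>> servo_tool:
  commands:
    - [[20, 8, 0], [0, 0, 0], 1]
    - [[27, 10, 10], [0, 0, 0], 1]
    - [[27, 10, 35], [0, 0, 0], 1]
    - [[27, 10, 60], [0, 0, 0], 1]
    - [[27, 10, 78], [0, 0, 0], 1]
    - [[27, 10, 83], [0, 0, 0], 1]
    - [[27, 10, 85], [0, 0, 0], 1]
    - [[27, 10, 86], [0, 0, 0], 1]
    - [[27, 10, 87], [0, 0, 0], 1]
    - [[27, 10, 87], [0, 0, 0], 1]

```text
time_s: 14.52
eef_pos: [0.5339, -0.0334, 0.266]
tool_rot: [2.137, 2.301, 0.002]
wrist_force: [0.4, -0.2, -1.8]
width: 0.0402
gripper_force: 25.0
```

>>> servo_tool:
  commands:
    - [[0, 0, 0], [0, 0, 0], 1]
    - [[0, 0, 0.5], [0, 0, 0], 1]
    - [[0, 0, 0.5], [0, 0, 0], 1]
    - [[0, 0, 0.5], [0, 0, 0], 0]
    - [[0, 0, 0.5], [0, 0, 0], -1]
    - [[0, 0, 0.5], [0, 0, 0], -1]
    - [[0, 0, 0.5], [0, 0, 0], -1]
    - [[0, 0, 0.5], [0, 0, 0], -1]
    - [[0, 0, 0.5], [0, 0, 0], -1]
    - [[0, 0, -15], [0, 0, 0], -1]

```text
time_s: 15.35
eef_pos: [0.5326, -0.0333, 0.278]
tool_rot: [-2.134, -2.3, 0.006]
wrist_force: [0.1, -0.4, -0.6]
width: 0.0818
gripper_force: 0.0
```

>>> servo_tool:
  commands:
    - [[0, 0, -25], [0, 0, 0], -1]
    - [[0, 0, -55], [0, 0, 0], -1]
    - [[-10, -1, -75], [0, 0, 0], -1]
    - [[-45, -4, -75], [0, 0, 7], -1]
    - [[-80, -7, -75], [0, 0, 14], -1]
    - [[-110, -10, -75], [0, 0, 21], -1]
    - [[-140, -12, -75], [0, 0, 28], -1]
    - [[-160, -14, -75], [0, 0, 35], -1]
    - [[-160, -14, -75], [0, 0, 42], -1]
    - [[-160, -14, -75], [0, 0, 49], -1]

```text
time_s: 16.18
eef_pos: [0.531, -0.196, 0.3548]
tool_rot: [2.905, 1.194, -0.001]
wrist_force: [-0.4, 0.8, 0.3]
width: 0.0927
gripper_force: 0.0
```

```bash
python3 - <<'E'
from h import *
go((.5142,-.2253,.031),-85.4)
im=env.read_camera("scene"); cv2.imwrite("pics/s4.png",im[80:280,140:480,::-1])
im=env.read_camera("top"); cv2.imwrite("pics/t4.png",cv2.resize(im[120:260,260:480,::-1],None,fx=3,fy=3))
E
```

```text
16.18 shift [-32.4   9.  156.9] turn [ 0.   0.  40.1] width 0.0927 F [-0.4  0.8  0.3]
```

View pics/t4.png

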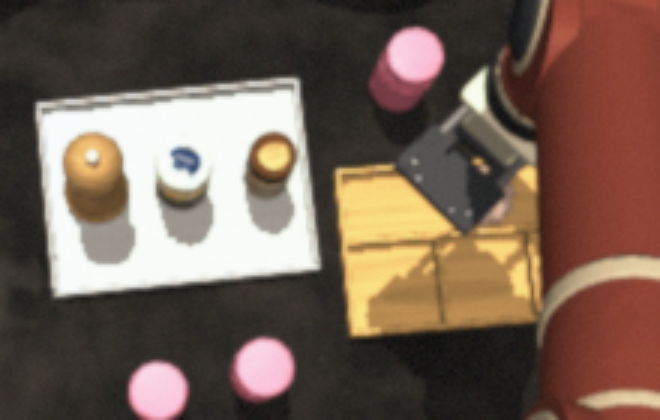

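View pics/s4.png

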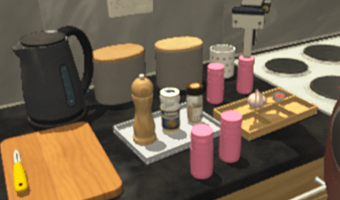

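All three stand upright in the tray, and the garlic is free in the trough. I'll partly close the jaws to stay clear of the tea light, then turn and come down.

>>> servo_tool:
  commands:
    - [[-16, 4, 0], [0, 0, 7], -0.55]
    - [[-32, 9, 0], [0, 0, 14], -0.55]
    - [[-32, 9, 0], [0, 0, 21], -0.55]
    - [[-32, 9, 0], [0, 0, 28], -0.55]
    - [[-32, 9, 0], [0, 0, 35], -0.55]
    - [[-32, 9, 10], [0, 0, 40], -0.55]
    - [[-32, 9, 30], [0, 0, 40], -0.55]
    - [[-32, 9, 60], [0, 0, 40], -0.55]
    - [[-32, 9, 80], [0, 0, 40], -0.55]
    - [[-32, 9, 85], [0, 0, 40], -0.55]

```text
time_s: 17.12
eef_pos: [0.5143, -0.2217, 0.2668]
tool_rot: [-3.134, -0.151, 0.01]
wrist_force: [-1.3, 0.5, 0.6]
width: 0.072
gripper_force: 0.0
```

```bash
python3 - <<'E'
from h import *
go((.5142,-.2253,.031),-85.4)
crop("scene",360,110,470,225,"s5",5)
E
```

```text
17.12 shift [-0.1  3.9 68.8] turn [-0.2  0.4  0.9] width 0.072 F [-1.3  0.5  0.6]
```

View pics/s5.png

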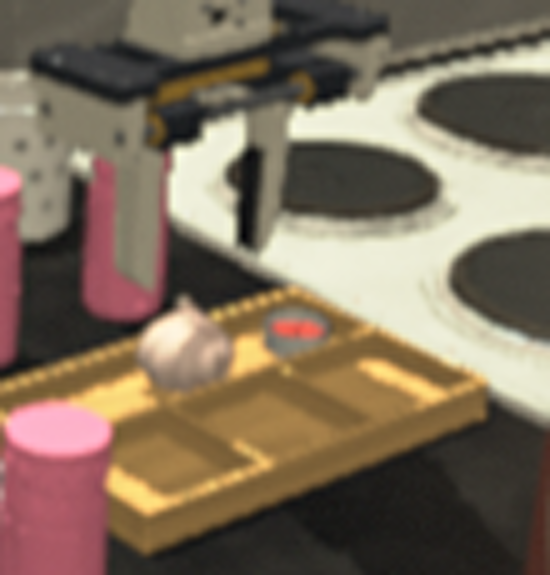

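The garlic is at crop (186,355), clear of the tea light at (298,330), and the fingers straddle it from above. I'll cross-check its position with the ray.

```bash
python3 -c "
from h import *
print(ray('scene',360+186/5,110+357/5,.028), proj('scene',(.5142,-.2253,.028)))"
```

```text
[ 0.50861611 -0.21867171  0.028     ] (np.float64(397.8400956985054), np.float64(180.05671329726394))
```

>>> servo_tool:
  commands:
    - [[0, 2, 15], [0, 0, 0.9], -0.55]
    - [[0, 2, 35], [0, 0, 0.9], -0.55]
    - [[0, 2, 52], [0, 0, 0.9], -0.55]
    - [[0, 2, 62], [0, 0, 0.9], -0.55]
    - [[0, 2, 67], [0, 0, 0.9], -0.55]
    - [[0, 2, 69], [0, 0, 0.9], -0.55]
    - [[0, 2, 69], [0, 0, 0.9], -0.55]
    - [[0, 2, 69], [0, 0, 0.9], 0]
    - [[0, 2, 69], [0, 0, 0.9], 1]
    - [[0, 2, 69], [0, 0, 0.9], 1]
  squeeze: 8

```text
time_s: 18.0
eef_pos: [0.5159, -0.2249, 0.2019]
tool_rot: [3.139, 0.12, 0.002]
wrist_force: [0.1, -0.1, -0.0]
width: 0.0565
gripper_force: 0.2
```

>>> servo_tool:
  commands:
    - [[0, 0, 0], [0, 0, 0], 1]
    - [[0, 0, 0], [0, 0, 0], 1]
    - [[0, 0, 0], [0, 0, 0], 1]
    - [[0, 0, 0], [0, 0, 0], 1]
    - [[0, 0, -5], [0, 0, 0], 1]
    - [[0, 0, -20], [0, 0, 0], 1]
    - [[0, 0, -50], [0, 0, 0], 1]
    - [[0, 0, -90], [0, 0, 0], 1]
    - [[0, 0, -130], [0, 0, 0], 1]
    - [[0, 0, -150], [0, 0, 0], 1]

```text
time_s: 18.83
eef_pos: [0.5162, -0.2253, 0.3556]
tool_rot: [3.136, 0.119, 0.01]
wrist_force: [1.2, -0.1, 0.0]
width: 0.0524
gripper_force: 8.0
```

```bash
python3 - <<'E'
from h import *
go((.50,.30,.19),-50)
crop("scene",340,70,470,225,"s6",4)
E
```

```text
18.83 shift [  23.7 -525.    -2.9] turn [  0.3  -0.3 -35.6] width 0.0524 F [ 1.2 -0.1  0. ]
```

>>> servo_tool:
  commands:
    - [[0, -10, -35], [0, 0, 0], 1]
    - [[0, -40, -65], [0, 0, 0], 1]
    - [[0, -80, -75], [0, 0, -4], 1]
    - [[5, -120, -75], [0, 0, -8], 1]
    - [[8, -160, -75], [0, 0, -12], 1]
    - [[10, -200, -75], [0, 0, -17], 1]
    - [[12, -240, -75], [0, 0, -21], 1]
    - [[15, -280, -75], [0, 0, -25], 1]
    - [[17, -320, -75], [0, 0, -30], 1]
    - [[18, -360, -75], [0, 0, -35], 1]

```text
time_s: 19.72
eef_pos: [0.5056, 0.1371, 0.4257]
tool_rot: [2.956, 1.064, -0.001]
wrist_force: [0.7, -0.2, 0.1]
width: 0.0521
gripper_force: 8.0
```

```bash
python3 - <<'E'
from h import *
go((.50,.30,.048),-50)
E
```

```text
19.72 shift [  99.7 -129.   210.6] turn [-0.   0.  -0.4] width 0.0521 F [ 0.7 -0.2  0.1]
```

>>> servo_tool:
  commands:
    - [[25, -32, 0], [0, 0, 0], 1]
    - [[50, -64, 0], [0, 0, 0], 1]
    - [[75, -96, 10], [0, 0, 0], 1]
    - [[99, -128, 30], [0, 0, 0], 1]
    - [[100, -129, 65], [0, 0, 0], 1]
    - [[100, -129, 105], [0, 0, 0], 1]
    - [[100, -129, 145], [0, 0, 0], 1]
    - [[100, -129, 175], [0, 0, 0], 1]
    - [[100, -129, 190], [0, 0, 0], 1]
    - [[100, -129, 195], [0, 0, 0], 1]

```text
time_s: 20.55
eef_pos: [0.5003, 0.2977, 0.2271]
tool_rot: [2.956, 1.058, -0.012]
wrist_force: [0.5, 0.3, -0.3]
width: 0.052
gripper_force: 8.0
```

```bash
python3 - <<'E'
from h import *
go((.50,.30,.049),-50)
crop("scene",120,160,280,310,"s7",4)
E
```

```text
20.55 shift [ 1.3 -2.  11.1] turn [-0.   0.5 -0.6] width 0.052 F [ 0.5  0.3 -0.3]
```

View pics/s7.png

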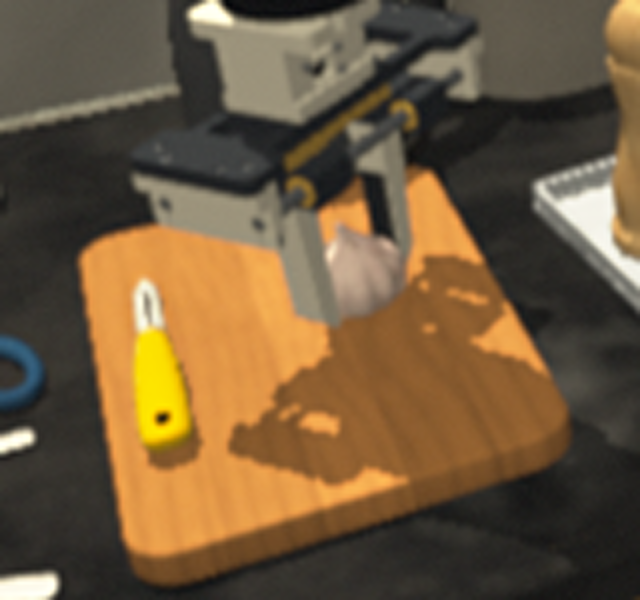

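The garlic is held at crop (365,270), well away from the peeler. Lowering it gently.

>>> servo_tool:
  commands:
    - [[0, 0, 3], [0, 0, 0], 1]
    - [[0, 0, 6], [0, 0, 0], 1]
    - [[0, 0, 8], [0, 0, 0], 1]
    - [[0, 0, 9], [0, 0, 0], 1]
    - [[0, 0, 10], [0, 0, 0], 1]
    - [[0, 0, 11], [0, 0, 0], 1]
    - [[0, 0, 11.5], [0, 0, 0], 1]
    - [[0, 0, 11.5], [0, 0, 0], 1]
    - [[0, 0, 11.5], [0, 0, 0], 1]
    - [[0, 0, 11.5], [0, 0, 0], 1]

```text
time_s: 21.43
eef_pos: [0.5016, 0.2987, 0.2197]
tool_rot: [-2.958, -1.058, -0.0]
wrist_force: [-0.3, -0.3, -0.3]
width: 0.0524
gripper_force: 8.0
```

>>> servo_tool:
  commands:
    - [[0, 0, 1], [0, 0, 0], 1]
    - [[0, 0, 2], [0, 0, 0], 1]
    - [[0, 0, 3], [0, 0, 0], 1]
    - [[0, 0, 3.5], [0, 0, 0], 1]
    - [[0, 0, 3.5], [0, 0, 0], 1]
    - [[0, 0, 3.5], [0, 0, 0], 1]
    - [[0, 0, 3.5], [0, 0, 0], 1]
    - [[0, 0, 3.5], [0, 0, 0], 1]
    - [[0, 0, 3.5], [0, 0, 0], 1]
    - [[0, 0, 3.5], [0, 0, 0], 1]

```text
time_s: 22.27
eef_pos: [0.5016, 0.2987, 0.2166]
tool_rot: [2.958, 1.058, 0.0]
wrist_force: [-0.6, -1.0, 4.7]
width: 0.0522
gripper_force: 8.0
```

Contact. I'll open partway, rise, and head back.

>>> servo_tool:
  commands:
    - [[0, 0, 0], [0, 0, 0], 0]
    - [[0, 0, 0], [0, 0, 0], -0.4]
    - [[0, 0, 0], [0, 0, 0], -0.6]
    - [[0, 0, 0], [0, 0, 0], -0.6]
    - [[0, 0, 0], [0, 0, 0], -0.7]
    - [[0, 0, -10], [0, 0, 0], -0.7]
    - [[0, 0, -35], [0, 0, 0], -0.7]
    - [[0, 0, -75], [0, 0, 0], -1]
    - [[0, 0, -115], [0, 0, 0], -1]
    - [[0, 0, -155], [0, 0, 0], -1]

```text
time_s: 23.1
eef_pos: [0.5013, 0.2985, 0.3733]
tool_rot: [-2.958, -1.058, 0.0]
wrist_force: [0.1, 0.0, -0.9]
width: 0.0916
gripper_force: 0.0
```

```bash
python3 - <<'E'
from h import *
go((.534,-.0303,.225),4.6)
crop("scene",100,70,400,310,"s8",2)
t=env.read_camera("top")
for n,a,b in (("mill",.52,.113),("white",.527,.0415),("dark",.534,-.03)): pass
cv2.imwrite("pics/t8.png",cv2.resize(t[130:240,260:385,::-1],None,fx=5,fy=5))
E
```

```text
23.1 shift [-183.3  274.9  -18.7] turn [ -0.    0.  -55.2] width 0.0916 F [ 0.1  0.  -0.9]
```

View pics/s8.png

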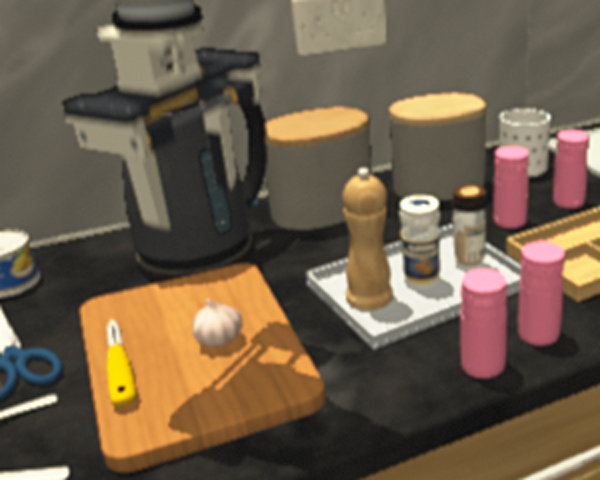

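View pics/t8.png

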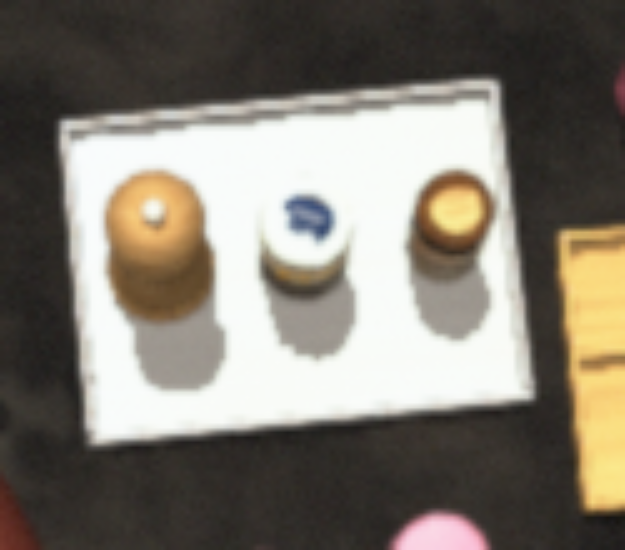

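The garlic stands on the board at (217,324), the peeler hasn't moved, and all three stand in the tray. Return begins with the dark jar.

>>> servo_tool:
  commands:
    - [[-10, 15, -20], [0, 0, -6], -1]
    - [[-30, 45, -20], [0, 0, -12], -1]
    - [[-53, 78, -20], [0, 0, -18], -1]
    - [[-75, 112, -20], [0, 0, -24], -1]
    - [[-97, 145, -20], [0, 0, -30], -1]
    - [[-119, 178, -20], [0, 0, -36], -1]
    - [[-141, 211, -20], [0, 0, -42], -1]
    - [[-163, 244, -20], [0, 0, -48], -1]
    - [[-180, 270, -20], [0, 0, -54], -1]
    - [[-184, 275, -20], [0, 0, -55.2], -1]

```text
time_s: 24.03
eef_pos: [0.5339, -0.0386, 0.3903]
tool_rot: [2.138, 2.299, -0.007]
wrist_force: [-0.1, -1.1, 0.3]
width: 0.093
gripper_force: 0.0
```

```bash
python3 - <<'E'
from h import *
for n,u,v,z in(("mill",155,217,.145),("white",305,220,.112),("dark",453,212,.109)): print(n,ray("top",260+u/5,130+v/5,z).round(4))
go((.533,-.033,.099),4.6)
E
```

```text
mill [0.5228 0.1081 0.145 ]
white [0.5277 0.0367 0.112 ]
dark [ 0.5321 -0.0354  0.109 ]
24.03 shift [  6.2  -0.2 124.3] turn [-0.1  0.3 -0.5] width 0.093 F [-0.1 -1.1  0.3]
```

>>> servo_tool:
  commands:
    - [[4, 0, 0], [0, 0, 0], -1]
    - [[4, 0, 20], [0, 0, 0], -1]
    - [[4, 0, 50], [0, 0, 0], -1]
    - [[4, 0, 85], [0, 0, 0], -1]
    - [[4, 0, 110], [0, 0, 0], -1]
    - [[4, 0, 120], [0, 0, 0], -1]
    - [[4, 0, 124], [0, 0, 0], -1]
    - [[4, 0, 124], [0, 0, 0], -1]
    - [[4, 0, 124], [0, 0, 0], -1]
    - [[4, 0, 124], [0, 0, 0], 0]
  squeeze: 25

```text
time_s: 24.87
eef_pos: [0.5342, -0.0262, 0.2687]
tool_rot: [2.129, 2.307, 0.004]
wrist_force: [-0.1, -0.2, -0.9]
width: 0.0896
gripper_force: 0.0
```

>>> servo_tool:
  commands:
    - [[0, 0, 0], [0, 0, 0], 1]
    - [[0, 0, 0], [0, 0, 0], 1]
    - [[0, 0, 0], [0, 0, 0], 1]
    - [[0, 0, 0], [0, 0, 0], 1]
    - [[0, 0, 0], [0, 0, 0], 1]
    - [[0, 0, 0], [0, 0, 0], 1]
    - [[0, 0, 0], [0, 0, 0], 1]
    - [[0, 0, -10], [0, 0, 0], 1]
    - [[0, 0, -35], [0, 0, 0], 1]
    - [[0, 0, -60], [0, 0, 0], 1]

```text
time_s: 25.7
eef_pos: [0.533, -0.0267, 0.3272]
tool_rot: [-2.129, -2.306, 0.003]
wrist_force: [1.1, -0.3, -1.9]
width: 0.0396
gripper_force: 24.9
```

```bash
python3 - <<'E'
from h import *
go((.4535,-.3035,.101),4.6)
E
```

```text
25.7 shift [-269.6 -101.1   59.4] turn [-0.2 -0.  -0. ] width 0.0396 F [ 1.1 -0.3 -1.9]
```

The dark jar is gripped about 7 mm off the pad centre, so I'll set it back down and re-grip it.

>>> servo_tool:
  commands:
    - [[0, 0, 20], [0, 0, 0], 1]
    - [[0, 0, 42], [0, 0, 0], 1]
    - [[0, 0, 54], [0, 0, 0], 1]
    - [[0, 0, 58], [0, 0, 0], 1]
    - [[0, 0, 60], [0, 0, 0], 1]
    - [[0, 0, 61], [0, 0, 0], 1]
    - [[0, 0, 61], [0, 0, 0], 0]
    - [[0, 0, 61], [0, 0, 0], -1]
    - [[0, 0, 61], [0, 0, 0], -1]
    - [[0, 0, 61], [0, 0, 0], -1]

```text
time_s: 26.53
eef_pos: [0.5335, -0.0267, 0.2663]
tool_rot: [2.131, 2.308, 0.0]
wrist_force: [-0.4, 0.0, -0.0]
width: 0.0616
gripper_force: 0.0
```

>>> servo_tool:
  commands:
    - [[0, 0, 0], [0, 0, 0], -1]
    - [[-4, 0, 0], [0, 0, 0], -1]
    - [[-7.5, 0, 0], [0, 0, 0], -1]
    - [[-7.5, 0, 0], [0, 0, 0], -1]
    - [[-7.5, 0, 0], [0, 0, 0], 0]
    - [[-7.5, 0, 0], [0, 0, 0], 1]
    - [[-7.5, 0, 0], [0, 0, 0], 1]
    - [[-7.5, 0, 0], [0, 0, 0], 1]
    - [[-7.5, 0, 0], [0, 0, 0], 1]
    - [[-7.5, 0, 0], [0, 0, 0], 1]

```text
time_s: 27.37
eef_pos: [0.5341, -0.034, 0.2661]
tool_rot: [-2.131, -2.308, -0.0]
wrist_force: [-0.4, 0.1, 0.4]
width: 0.0574
gripper_force: 0.0
```

>>> servo_tool:
  commands:
    - [[0, 0, 0], [0, 0, 0], 1]
    - [[0, 0, 0], [0, 0, 0], 1]
    - [[0, 0, -10], [0, 0, 0], 1]
    - [[0, 0, -35], [0, 0, 0], 1]
    - [[0, 0, -60], [0, 0, 0], 1]
    - [[0, 0, -60], [0, 0, 0], 1]
    - [[0, 0, -60], [0, 0, 0], 1]
    - [[0, 0, -60], [0, 0, 0], 1]
    - [[0, 0, -60], [0, 0, 0], 1]
    - [[0, 0, -60], [0, 0, 0], 1]

```text
time_s: 28.2
eef_pos: [0.5336, -0.0343, 0.3249]
tool_rot: [-2.13, -2.307, 0.003]
wrist_force: [-0.8, 0.3, -1.1]
width: 0.0403
gripper_force: 24.9
```

```bash
python3 - <<'E'
from h import *
go((.4525,-.304,.100),4.6)
crop("scene",300,50,470,225,"s9",4)
E
```

```text
28.2 shift [-262.4 -102.2   58.1] turn [-0.2 -0.  -0. ] width 0.0403 F [-0.8  0.3 -1.1]
```

View pics/s9.png

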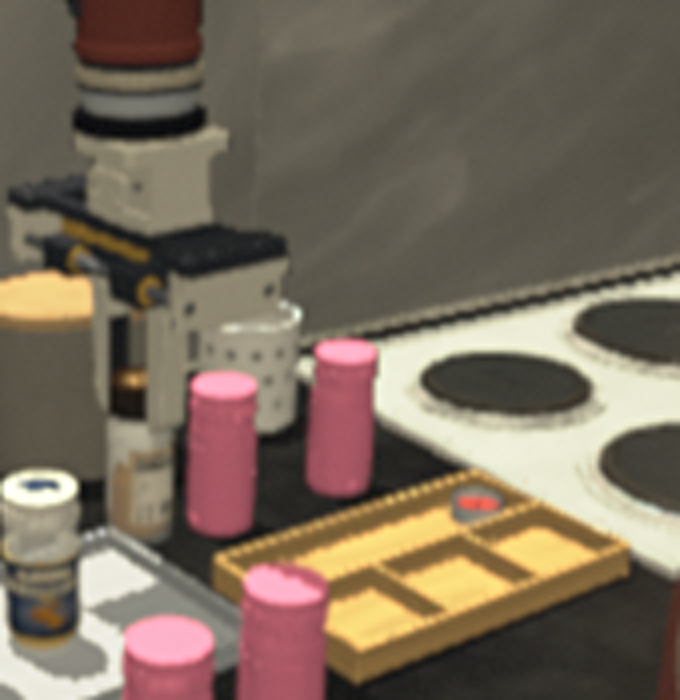

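The dark jar hangs straight in the grip. Carrying it to its bay.

>>> servo_tool:
  commands:
    - [[-15, -6, 0], [0, 0, 0], 1]
    - [[-45, -18, 0], [0, 0, 0], 1]
    - [[-80, -31, 0], [0, 0, 0], 1]
    - [[-116, -45, 0], [0, 0, 0], 1]
    - [[-152, -59, 0], [0, 0, 0], 1]
    - [[-188, -73, 0], [0, 0, 0], 1]
    - [[-222, -86, 0], [0, 0, 0], 1]
    - [[-248, -97, 0], [0, 0, 0], 1]
    - [[-262, -102, 0], [0, 0, 0], 1]
    - [[-262, -102, 0], [0, 0, 0], 1]

```text
time_s: 29.08
eef_pos: [0.451, -0.3083, 0.3249]
tool_rot: [-2.141, -2.298, 0.005]
wrist_force: [-0.5, -0.1, -1.2]
width: 0.0406
gripper_force: 24.9
```

>>> servo_tool:
  commands:
    - [[0, 0, 10], [0, 0, 0], 1]
    - [[0, 0, 25], [0, 0, 0], 1]
    - [[0, 0, 40], [0, 0, 0], 1]
    - [[0, 0, 50], [0, 0, 0], 1]
    - [[0, 0, 53], [0, 0, 0], 1]
    - [[0, 0, 55], [0, 0, 0], 1]
    - [[0, 0, 55], [0, 0, 0], 1]
    - [[0, 0, 55], [0, 0, 0], 1]
    - [[0, 0, 55], [0, 0, 0], 1]
    - [[0, 0, 55], [0, 0, 0], 1]

```text
time_s: 29.92
eef_pos: [0.4536, -0.3032, 0.2712]
tool_rot: [2.13, 2.308, 0.001]
wrist_force: [-0.4, 0.3, -0.8]
width: 0.0404
gripper_force: 25.0
```

```bash
python3 - <<'E'
from h import *
go((.4525,-.304,.101),4.6)
E
```

```text
29.92 shift [-0.8 -1.1  3.2] turn [ 0.  0. -0.] width 0.0404 F [-0.4  0.3 -0.8]
```

>>> servo_tool:
  commands:
    - [[0, 0, 1], [0, 0, 0], 1]
    - [[0, 0, 2], [0, 0, 0], 1]
    - [[0, 0, 3], [0, 0, 0], 1]
    - [[0, 0, 3.5], [0, 0, 0], 1]
    - [[0, 0, 3.5], [0, 0, 0], 1]
    - [[0, 0, 3.5], [0, 0, 0], 1]
    - [[0, 0, 3.5], [0, 0, 0], 0]
    - [[0, 0, 3.5], [0, 0, 0], -1]
    - [[0, 0, 3.5], [0, 0, 0], -1]
    - [[0, 0, 3.5], [0, 0, 0], -1]

```text
time_s: 30.75
eef_pos: [0.4531, -0.3035, 0.2672]
tool_rot: [-2.131, -2.308, 0.0]
wrist_force: [-0.8, 0.2, -0.4]
width: 0.0621
gripper_force: 0.0
```

>>> servo_tool:
  commands:
    - [[0, 0, 0], [0, 0, 0], -1]
    - [[0, 0, 0], [0, 0, 0], -1]
    - [[0, 0, -20], [0, 0, 0], -1]
    - [[0, 0, -50], [0, 0, 0], -1]
    - [[0, 0, -75], [0, 0, 0], -1]
    - [[20, 5, -75], [0, 0, 0], -1]
    - [[55, 15, -75], [0, 0, 0], -1]
    - [[93, 26, -75], [0, 0, 0], -1]
    - [[131, 37, -75], [0, 0, 0], -1]
    - [[169, 48, -75], [0, 0, 0], -1]

```text
time_s: 31.58
eef_pos: [0.4876, -0.1297, 0.3426]
tool_rot: [2.132, 2.307, 0.0]
wrist_force: [0.9, -0.7, 0.0]
width: 0.0929
gripper_force: 0.0
```

```bash
python3 - <<'E'
from h import *
go((.5277,.0375,.099),4.6)
E
```

```text
31.58 shift [163.5  53.1  76.6] turn [ 0.  -0.  -0.1] width 0.0929 F [ 0.9 -0.7  0. ]
```

>>> servo_tool:
  commands:
    - [[38, 12, 0], [0, 0, 0], -1]
    - [[76, 25, 0], [0, 0, 0], -1]
    - [[114, 37, 0], [0, 0, 0], -1]
    - [[145, 47, 0], [0, 0, 0], -1]
    - [[160, 53, 0], [0, 0, 0], -1]
    - [[160, 53, 0], [0, 0, 0], -1]
    - [[160, 53, 0], [0, 0, 0], -1]
    - [[160, 53, 0], [0, 0, 0], -1]
    - [[160, 53, 0], [0, 0, 0], -1]
    - [[160, 53, 0], [0, 0, 0], -1]

```text
time_s: 32.42
eef_pos: [0.5276, 0.0307, 0.3424]
tool_rot: [2.135, 2.305, -0.002]
wrist_force: [0.5, 0.4, 0.4]
width: 0.093
gripper_force: 0.0
```

```bash
python3 - <<'E'
from h import *
go((.5277,.0375,.099),4.6)
E
```

```text
32.42 shift [ 6.9  0.7 76.4] turn [-0.   0.1 -0.2] width 0.093 F [0.5 0.4 0.4]
```

>>> servo_tool:
  commands:
    - [[7, 0, 0], [0, 0, 0], -1]
    - [[7, 0, 20], [0, 0, 0], -1]
    - [[7, 0, 45], [0, 0, 0], -1]
    - [[7, 0, 65], [0, 0, 0], -1]
    - [[7, 0, 74], [0, 0, 0], -1]
    - [[7, 0, 76], [0, 0, 0], -1]
    - [[7, 0, 76], [0, 0, 0], -1]
    - [[7, 0, 76], [0, 0, 0], 0]
    - [[7, 0, 76], [0, 0, 0], 1]
    - [[7, 0, 76], [0, 0, 0], 1]

```text
time_s: 33.25
eef_pos: [0.5276, 0.0396, 0.2677]
tool_rot: [2.13, 2.307, 0.003]
wrist_force: [-0.1, 0.4, 0.3]
width: 0.0775
gripper_force: 0.0
```

>>> servo_tool:
  commands:
    - [[0, 0, 0], [0, 0, 0], 1]
    - [[0, 0, 0], [0, 0, 0], 1]
    - [[0, 0, 0], [0, 0, 0], 1]
    - [[0, 0, 0], [0, 0, 0], 1]
    - [[0, 0, 0], [0, 0, 0], 1]
    - [[0, 0, 0], [0, 0, 0], 1]
    - [[0, 0, -10], [0, 0, 0], 1]
    - [[0, 0, -35], [0, 0, 0], 1]
    - [[0, 0, -60], [0, 0, 0], 1]
    - [[0, 0, -60], [0, 0, 0], 1]

```text
time_s: 34.08
eef_pos: [0.5286, 0.0402, 0.3312]
tool_rot: [2.127, 2.304, 0.011]
wrist_force: [0.3, 0.3, -0.9]
width: 0.0456
gripper_force: 25.0
```

```bash
python3 - <<'E'
from h import *
go((.448,-.2265,.101),4.6)
E
```

```text
34.08 shift [-259.5 -102.1   62.1] turn [ 0.5 -0.  -0. ] width 0.0456 F [ 0.3  0.3 -0.9]
```

>>> servo_tool:
  commands:
    - [[-15, -6, 0], [0, 0, 0], 1]
    - [[-45, -18, 0], [0, 0, 0], 1]
    - [[-80, -31, 0], [0, 0, 0], 1]
    - [[-116, -46, 0], [0, 0, 0], 1]
    - [[-152, -60, 0], [0, 0, 0], 1]
    - [[-188, -74, 0], [0, 0, 0], 1]
    - [[-222, -87, 0], [0, 0, 0], 1]
    - [[-246, -97, 0], [0, 0, 0], 1]
    - [[-259, -102, 0], [0, 0, 0], 1]
    - [[-259, -102, 0], [0, 0, 0], 1]

```text
time_s: 34.92
eef_pos: [0.4442, -0.2309, 0.326]
tool_rot: [-2.14, -2.299, 0.005]
wrist_force: [0.6, -0.3, -1.1]
width: 0.0453
gripper_force: 25.0
```

>>> servo_tool:
  commands:
    - [[0, 0, 10], [0, 0, 0], 1]
    - [[0, 0, 25], [0, 0, 0], 1]
    - [[0, 0, 40], [0, 0, 0], 1]
    - [[0, 0, 50], [0, 0, 0], 1]
    - [[0, 0, 54], [0, 0, 0], 1]
    - [[0, 0, 56], [0, 0, 0], 1]
    - [[0, 0, 56], [0, 0, 0], 1]
    - [[0, 0, 56], [0, 0, 0], 1]
    - [[0, 0, 56], [0, 0, 0], 1]
    - [[0, 0, 56], [0, 0, 0], 1]

```text
time_s: 35.75
eef_pos: [0.4463, -0.2268, 0.2712]
tool_rot: [2.13, 2.307, 0.001]
wrist_force: [-0.5, -0.6, -1.5]
width: 0.0454
gripper_force: 25.0
```

```bash
python3 - <<'E'
from h import *
go((.448,-.2265,.101),4.6)
E
```

```text
35.75 shift [0.2 1.7 3.2] turn [ 0.1  0.  -0. ] width 0.0454 F [-0.5 -0.6 -1.5]
```

>>> servo_tool:
  commands:
    - [[0, 0, 1], [0, 0, 0], 1]
    - [[0, 0, 2], [0, 0, 0], 1]
    - [[0, 0, 3], [0, 0, 0], 1]
    - [[0, 0, 3.5], [0, 0, 0], 1]
    - [[0, 0, 3.5], [0, 0, 0], 1]
    - [[0, 0, 3.5], [0, 0, 0], 1]
    - [[0, 0, 3.5], [0, 0, 0], 0]
    - [[0, 0, 3.5], [0, 0, 0], -1]
    - [[0, 0, 3.5], [0, 0, 0], -1]
    - [[0, 0, 3.5], [0, 0, 0], -1]

```text
time_s: 36.58
eef_pos: [0.4461, -0.2268, 0.2669]
tool_rot: [-2.131, -2.308, 0.0]
wrist_force: [-0.2, -0.2, -0.2]
width: 0.0616
gripper_force: 0.0
```

>>> servo_tool:
  commands:
    - [[0, 0, 0], [0, 0, 0], -1]
    - [[0, 0, 0], [0, 0, 0], -1]
    - [[0, 0, -20], [0, 0, 0], -1]
    - [[0, 0, -55], [0, 0, 0], -1]
    - [[0, 0, -90], [0, 0, 0], -1]
    - [[0, 0, -115], [0, 0, 0], -1]
    - [[20, 6, -115], [0, 0, 0], -1]
    - [[55, 17, -115], [0, 0, 0], -1]
    - [[93, 29, -115], [0, 0, 0], -1]
    - [[131, 41, -115], [0, 0, 0], -1]

```text
time_s: 37.42
eef_pos: [0.4765, -0.092, 0.3822]
tool_rot: [2.134, 2.305, 0.0]
wrist_force: [0.9, -0.5, 0.2]
width: 0.0932
gripper_force: 0.0
```

```bash
python3 - <<'E'
from h import *
go((.521,.1085,.144),4.6)
E
```

```text
37.42 shift [196.5  59.8  71.2] turn [ 0.   0.  -0.2] width 0.0932 F [ 0.9 -0.5  0.2]
```

>>> servo_tool:
  commands:
    - [[38, 12, 0], [0, 0, 0], -1]
    - [[76, 23, 0], [0, 0, 0], -1]
    - [[114, 35, 0], [0, 0, 0], -1]
    - [[152, 46, 0], [0, 0, 0], -1]
    - [[185, 56, 0], [0, 0, 0], -1]
    - [[196, 60, 0], [0, 0, 0], -1]
    - [[196, 60, 0], [0, 0, 0], -1]
    - [[196, 60, 0], [0, 0, 0], -1]
    - [[196, 60, 0], [0, 0, 0], -1]
    - [[196, 60, 0], [0, 0, 0], -1]

```text
time_s: 38.25
eef_pos: [0.5208, 0.1047, 0.3818]
tool_rot: [2.135, 2.303, -0.003]
wrist_force: [0.2, 0.1, 0.7]
width: 0.0931
gripper_force: 0.0
```

```bash
python3 - <<'E'
from h import *
go((.521,.1085,.144),4.6)
E
```

```text
38.25 shift [ 3.9  0.6 70.8] turn [-0.1  0.1 -0.3] width 0.0931 F [0.2 0.1 0.7]
```

>>> servo_tool:
  commands:
    - [[2, 0, 0], [0, 0, 0], -1]
    - [[3, 0, 20], [0, 0, 0], -1]
    - [[3, 0, 42], [0, 0, 0], -1]
    - [[3, 0, 60], [0, 0, 0], -1]
    - [[3, 0, 69], [0, 0, 0], -1]
    - [[3, 0, 71], [0, 0, 0], -1]
    - [[3, 0, 71], [0, 0, 0], -1]
    - [[3, 0, 71], [0, 0, 0], 0]
    - [[3, 0, 71], [0, 0, 0], 1]
    - [[3, 0, 71], [0, 0, 0], 1]

```text
time_s: 39.08
eef_pos: [0.5208, 0.1103, 0.3121]
tool_rot: [2.131, 2.307, 0.003]
wrist_force: [0.3, -0.3, 0.8]
width: 0.0778
gripper_force: 0.0
```

>>> servo_tool:
  commands:
    - [[0, 0, 0], [0, 0, 0], 1]
    - [[0, 0, 0], [0, 0, 0], 1]
    - [[0, 0, 0], [0, 0, 0], 1]
    - [[0, 0, 0], [0, 0, 0], 1]
    - [[0, 0, 0], [0, 0, 0], 1]
    - [[0, 0, 0], [0, 0, 0], 1]
    - [[0, 0, -10], [0, 0, 0], 1]
    - [[0, 0, -35], [0, 0, 0], 1]
    - [[0, 0, -60], [0, 0, 0], 1]
    - [[0, 0, -65], [0, 0, 0], 1]

```text
time_s: 39.92
eef_pos: [0.5213, 0.111, 0.3799]
tool_rot: [2.129, 2.306, 0.01]
wrist_force: [0.1, -0.1, -1.6]
width: 0.0476
gripper_force: 25.0
```

```bash
python3 - <<'E'
from h import *
go((.4395,-.1485,.146),4.6)
E
```

```text
39.92 shift [-252.2 -102.7   65.8] turn [ 0.4 -0.1 -0. ] width 0.0476 F [ 0.1 -0.1 -1.6]
```

>>> servo_tool:
  commands:
    - [[-15, -6, 0], [0, 0, 0], 1]
    - [[-42, -17, 0], [0, 0, 0], 1]
    - [[-76, -31, 0], [0, 0, 0], 1]
    - [[-111, -45, 0], [0, 0, 0], 1]
    - [[-146, -59, 0], [0, 0, 0], 1]
    - [[-180, -73, 0], [0, 0, 0], 1]
    - [[-212, -86, 0], [0, 0, 0], 1]
    - [[-238, -97, 0], [0, 0, 0], 1]
    - [[-252, -102, 0], [0, 0, 0], 1]
    - [[-252, -102, 0], [0, 0, 0], 1]

```text
time_s: 40.75
eef_pos: [0.4372, -0.1534, 0.3753]
tool_rot: [-2.14, -2.299, 0.006]
wrist_force: [-0.2, 0.3, -2.2]
width: 0.0474
gripper_force: 25.0
```

>>> servo_tool:
  commands:
    - [[0, 0, 8], [0, 0, 0], 1]
    - [[0, 0, 23], [0, 0, 0], 1]
    - [[0, 0, 40], [0, 0, 0], 1]
    - [[0, 0, 52], [0, 0, 0], 1]
    - [[0, 0, 57], [0, 0, 0], 1]
    - [[0, 0, 60], [0, 0, 0], 1]
    - [[0, 0, 60], [0, 0, 0], 1]
    - [[0, 0, 60], [0, 0, 0], 1]
    - [[0, 0, 60], [0, 0, 0], 1]
    - [[0, 0, 60], [0, 0, 0], 1]

```text
time_s: 41.58
eef_pos: [0.4392, -0.149, 0.3167]
tool_rot: [2.13, 2.307, 0.001]
wrist_force: [0.4, 0.1, -1.6]
width: 0.0476
gripper_force: 25.0
```

```bash
python3 - <<'E'
from h import *
go((.4395,-.1485,.146),4.6)
E
```

```text
41.58 shift [0.5 0.3 3.7] turn [ 0.1  0.  -0. ] width 0.0476 F [ 0.4  0.1 -1.6]
```

>>> servo_tool:
  commands:
    - [[0, 0, 1], [0, 0, 0], 1]
    - [[0, 0, 2], [0, 0, 0], 1]
    - [[0, 0, 3], [0, 0, 0], 1]
    - [[0, 0, 4], [0, 0, 0], 1]
    - [[0, 0, 4], [0, 0, 0], 1]
    - [[0, 0, 4], [0, 0, 0], 1]
    - [[0, 0, 4], [0, 0, 0], 0.3]
    - [[0, 0, 4], [0, 0, 0], -1]
    - [[0, 0, 4], [0, 0, 0], -1]
    - [[0, 0, 4], [0, 0, 0], -1]

```text
time_s: 42.42
eef_pos: [0.439, -0.149, 0.3121]
tool_rot: [2.131, 2.308, 0.001]
wrist_force: [0.2, -0.1, 0.5]
width: 0.0628
gripper_force: 0.0
```

>>> servo_tool:
  commands:
    - [[0, 0, 0], [0, 0, 0], -1]
    - [[0, 0, 0], [0, 0, 0], -1]
    - [[0, 0, 0], [0, 0, 0], -1]
    - [[0, 0, -15], [0, 0, 0], -1]
    - [[0, 0, -45], [0, 0, 0], -1]
    - [[0, 0, -80], [0, 0, 0], -1]
    - [[30, 10, -100], [0, 0, 0], -1]
    - [[68, 20, -100], [0, 0, 0], -1]
    - [[106, 30, -100], [0, 0, 0], -1]
    - [[130, 40, -100], [0, 0, 0], -1]

```text
time_s: 43.25
eef_pos: [0.4681, -0.0126, 0.413]
tool_rot: [2.127, 2.312, 0.004]
wrist_force: [0.0, 0.1, 0.6]
width: 0.0927
gripper_force: 0.0
```

```bash
python3 - <<'E'
from h import *
print(env.state()["width"])
a=crop("scene",100,110,470,310,"s10",2)
b=env.read_camera("top")[120:250,150:480,::-1]
cv2.imwrite("pics/fin.png",np.vstack([cv2.imread("pics/s10.png")[:, :660],cv2.resize(b,(660,260))][::1])[:600])
E
```

```text
0.09266100743755382
```

View pics/s10.png

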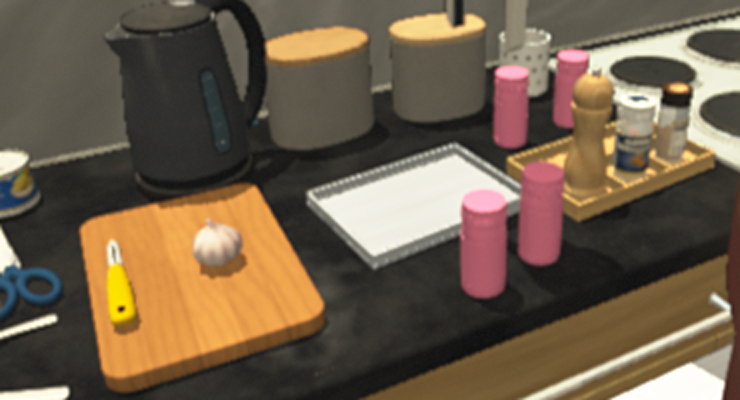

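The picture shows the mill (590,140), white jar (634,135) and dark jar (673,125) upright in their bays. The garlic is on the board at (217,243), the peeler is where it was, the tray is empty and the gripper is clear.

```bash
python3 -c "
from rig import env
print(env.sign_off())"
```

```text
the job is handed in; nothing more can be done
None
```

The job is done and handed in at about 43 s: the garlic is on the chopping board with the peeler, the mill and both jars are upright in their original bays, and the peeler and tea light were not touched.

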